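# Find the relay key that still snaps

## Robot

A 6-joint arm with a two-finger parallel gripper is mounted at the origin on the work surface. World frame = base frame: x ahead of the robot, y to its left, z up, the work surface at z = 0. Lengths are in m, angles in rad, forces in N, time in s.
With the tool pointing down it reaches from about 0.225 to 0.725 m from the base axis. Payload 3.1 kg.
Tool frame: the origin (TCP) lies midway between the tips of the shut fingers; the grasp point (between the pads) lies 19 mm behind it; z points along the fingers, y is the direction in which the jaws open and shut (so a half turn about z gives the same grasp; the last joint's range is limited). The gripper opens to 85 mm and grips with 20 to 120 N. Pads are 22 mm wide; open, the fingers measure 114 mm over their backs; the gripper's body (76 mm by 85 mm) begins 54 mm behind the grasp point. The pads swing forward as they close: fully open they stand 13 mm farther back than shut.
Start: joints at [-1.463, 0.048, 0.099, 1.622, 0, 1.443], TCP at [0.123, -0.51, 0.231] pointing down, gripper open.
Joint ranges: [-2.91, 2.91], [-0.99, 1.94], [-1.21, 1.42], [-2.12, 2.29], [-1.49, 1.47], [-3.14, 3.14]. Speed limits (rad/s): [2.79, 2.79, 3.14, 3.14, 3.14, 3.14].

## Interface

Orientations are given as a unit quaternion [w, x, y, z].
In Python, from bench import ctrl, kin, optics, ticket gives the robot as it stands. Calls block until the motion is done:
- ctrl.move_pose(position, orientation): joint-space move of the TCP to a pose.
- ctrl.line_to(position, max_speed=0.15, rot=None, guard=None): straight line of the TCP; rot=None keeps the orientation; max_speed is the mean speed in m/s. With guard (N) it stops when the force on the tool has changed by that much, and returns True; else False.
- ctrl.move_joints(angles): joint-space move.
- ctrl.grip(opening): finger opening in m; the grip force is fixed at half the most; returns when the fingers have stopped.
- ctrl.sleep(seconds).
- kin.inverse_kinematics(position, orientation): joint angles nearest the present ones, or None.
- ctrl.get_state(): the state.
- optics.capture(name): name is "scene" or "top" or "wrist"; returns the picture (384x512x3 uint8, blue, green, red); there is no depth.
- optics.camera_info(name): a dict with "camera_matrix" (3x3 intrinsics, pixels), "k1" (the pictures are not rectified: a ray, as slopes to the right and down, at radius r is drawn at 1 + k1 r^2 times it, then the intrinsics apply), "R" (3x3) and "t" (3): a world point X has camera coordinates R X + t; the wrist camera has in their place "hand_eye" (4x4, takes a point from camera to tool coordinates, whose origin is the TCP and whose axes are the flange's). Camera axes: x right, y down, z forward; pixel columns grow to the right and rows downward; lengths in m; the calibration is good to about 2 mm. A picture is of the moment at which its call begins: read the wrist's pose just before it. camera_info takes no time and is no camera call.
A pose or a line that the arm cannot do raises ctrl.PlanningError and nothing moves.
- ticket.job_done(): hands the job in, once; it reports no verdict.
Trained networks look in the newest picture that a camera, given by its name, has taken for a name from the list of things; names that differ only in an ending like _2 or _b are one class to them, and where a whole thing is asked for, a point or a joint stands for the part that bears it (a point fixed in the world has none). Each returns a list of dicts, best first, with "confidence" (0 to 1); they miss things now and then, are a little off and sometimes report something else, mostly with a low value. They report only what shows in the picture. A call takes as long as a camera call.
- optics.silhouettes(camera, thing): "mask" (384x512 bool, what is visible of it) and "point" ([column, row] in pixels, amid what is visible of it).
The state is a dict: "t": time; "joint_positions": joint angles; "qd": joint speeds; "joint_torque": joint torques, N m; "eef_pos": TCP position; "tcp_rot": TCP orientation; "ft_force": force on the tool from outside, world axes, zero at the start; "torque": the same for the moment, N m; "gripper_width": finger opening in m.
Only numpy, scipy, OpenCV 4.12 (cv2) and the standard library are available. Lean on these libraries where they do the work, as an engineer would, in place of code of your own. Each camera call takes 0.05 s, during which the arm holds its last target.

## Task

The parcel shelves' control box has three reset keys under a sliding guard, and only one still has its snap. Slide the guard fully back, press the keys one at a time, slowly, until you find the one that breaks over and stays latched down; let go of a key that stays soft without mashing it to its stop, do not force the good key once it has snapped, and touch no other key after that. Then slide the guard fully closed again, and leave the parcels and the tape roll where they are.

Things in the scene. Friction and masses are not known exactly. Their poses are not given: they have to be found in the camera images.
- panel: grey metal control box fixed to the bench, 190 x 250 x 60 mm (its own x, y, z). Origin: centre of its underside on the bench; +x points away from its front, z up. Its flat top is 60 mm above the bench.
- slot_1 (a point): point on the box's flat top, on the axis of the first of three upright push keys (box x -45, y +55 mm). The keys look alike: round black caps 24 mm across in grey collars 35 mm across. Each cap's top stands 12 to 20 mm above this point, each differently and not measured: find it by touch. One key is good, two are soft; which slot is which changes.
- slot_2 (a point): same for the middle key (box x -45, y 0 mm), 55 mm from the others. A key goes straight down and stands up at the start.
- slot_3 (a point): same for the third key (box x -45, y -55 mm)
- guard_rib (a point): centre of the black grip rib on the aluminium guard: 12 mm thick (box x), 60 long (box y), 24 tall; its top is 113 mm, the guard plate's top 89 mm above the bench. The guard, 64 mm (x) by 214 (y), covers the keys when closed; the rib's centre is 10 mm further along box x than the plate's. Pinch it or push it on either face.
- guard (a joint): how far the guard is slid back along the box's +x (m): 0 fully closed over the keys, 0.085 fully open against the end stop. Slides with 1.5 N of friction and stays where it is left.
- contact (a joint): a tenth of the travel of the good key's inner toggle (m): 0 up, 0.0004 latched, below the noise; slot not told. GOOD key: 0.7 N at once, 2.8 N more per mm; near 8 N, about 3 mm down, it breaks over: the cap drops away by itself, force falls to about nothing, and it stays latched 4 mm down. Let go sooner, it springs up.
- strain (a joint): a tenth of the squeeze of the good key's inner spring (m), below the noise; slot not told. Once latched 4 mm down, pressing on takes 0.7 N plus 2.8 N per mm again; overpressed beyond 7.6 mm of travel in all (11 N), stop at 8.2 mm.
- pad_1 (a joint): a tenth of the travel of one soft key (m), below the noise; slot not told. SOFT key: 0.5 N at once and steadily 1 N more per mm (the other one 1.6), no drop; mashed beyond 8 mm, stop at 8.5 mm; springs back up when let go.
- pad_2 (a joint): the same for the other soft key (1.6 N per mm).
- parcel_a_mid (a point): loose bystander; must stay where it is. Carton 110 x 80 x 60 mm, point at its centre.
- parcel_b_mid (a point): loose bystander; must stay where it is. Carton 90 x 100 x 45 mm, point at its centre.
- tape_mid (a point): loose bystander; must stay where it is. Roll of packing tape lying flat, 100 mm across, 48 mm high, point at its centre.

How it is judged:
By the outcome, as a careful person would: the job done as asked, in the order asked, and still so for the second after the job is handed in, with the robot touching nothing.
It also fails if it takes over 67 s, if anything falls off the work surface, if the arm or the gripper's body presses on something with over 40 N, if the wrist force passes 120 N, or if a joint passes its speed limit or range.

## Working session

There is one attempt and no reset: what is moved stays moved. The work goes in short steps, each a Python script; the robot and the scene stay as the last script left them, time stands still between calls to the robot, and variables do not carry over. Pictures are saved under pics/ and viewed, and the job is handed in when it is done.

```bash
mkdir -p pics; ls
python3 - <<'E'
from bench import ctrl,kin,optics,ticket
import cv2
s=ctrl.get_state(); print({k:(v if not hasattr(v,'round') else v) for k,v in s.items()})
for n in ("scene","top","wrist"):
    cv2.imwrite(f"pics/{n}0.png",optics.capture(n)); print(n,optics.camera_info(n))
    for th in ("panel","guard","guard_rib","slot_1","parcel_a_mid","tape_mid"):
        try: print(th,[(round(d['confidence'],2),d['point'],int(d['mask'].sum())) for d in optics.silhouettes(n,th)][:4])
        except Exception as e: print(th,e)
print(ctrl.get_state()['t'])
E
```

```text
pics
{'t': 0.0, 'joint_positions': array([-1.46282191e+00,  4.87384017e-02,  9.75540356e-02,  1.62200097e+00,
        2.84255721e-06,  1.44299436e+00]), 'qd': array([-6.62901103e-04,  1.02083759e-03, -1.32292464e-04,  6.64903800e-05,
       -4.35035327e-04, -7.00421774e-04]), 'joint_torque': array([ 3.44063565e-04, -3.38786030e+01,  3.20012569e+01,  2.03165790e-02,
        1.56043473e-05, -3.60935303e-06]), 'eef_pos': array([ 0.12255847, -0.50984992,  0.23010163]), 'tcp_rot': array([-1.19443304e-03,  9.93058523e-01,  1.17615233e-01,  1.32630735e-05]), 'ft_force': array([-0.00823855, -0.3994125 , -0.03156144]), 'torque': array([-0.02372875,  0.02843418,  0.00226732]), 'gripper_width': 0.08557493192554154}
scene {'camera_matrix': array([[375.47175929,   0.        , 255.12507066],
       [  0.        , 375.47175929, 192.29602759],
       [  0.        ,   0.        ,   1.        ]]), 'k1': -0.06607010347860674, 'R': array([[ 0.41510405,  0.9095211 ,  0.02144742],
       [ 0.50778418, -0.21206235, -0.83497592],
       [-0.75488003,  0.35749254, -0.54986837]]), 't': array([-0.2309368 , -0.
[... 962 characters left out ...]
 [184.8, 155.1], 2222)]
tape_mid [(0.72, [402.6, 272.4], 1129)]
wrist {'camera_matrix': array([[302.02174167,   0.        , 258.22529469],
       [  0.        , 302.02174167, 187.9398034 ],
       [  0.        ,   0.        ,   1.        ]]), 'k1': -0.0039657843781472826, 'hand_eye': array([[ 3.50065634e-04, -9.57778099e-01, -2.87508245e-01,
         7.23792730e-02],
       [ 9.99999727e-01,  1.48145881e-04,  7.24065000e-04,
        -7.94016791e-04],
       [-6.50900436e-04, -2.87508420e-01,  9.57777889e-01,
        -1.42679709e-01],
       [ 0.00000000e+00,  0.00000000e+00,  0.00000000e+00,
         1.00000000e+00]])}
panel []
guard []
guard_rib []
slot_1 []
parcel_a_mid []
tape_mid []
1.05
```

View pics/scene0.png

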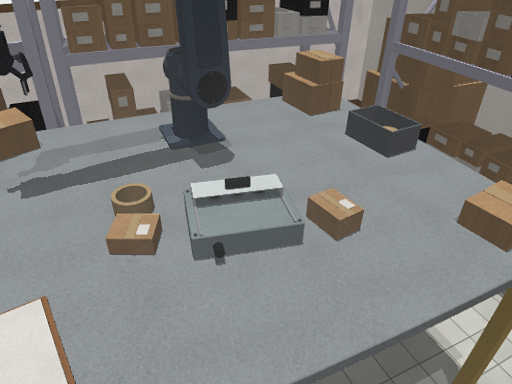

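View pics/top0.png

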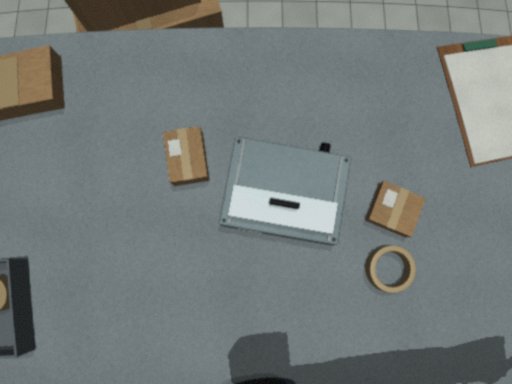

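The scene view shows the box (about 240,217), guard on the robot's side with the rib at 237,183. In the top view the rib is at 284,203, parcels at 186,155 and 397,208, tape at 391,270. Next I fit the box pose.

```bash
cat > h.py <<'E'
import numpy as np, cv2
from bench import ctrl,kin,optics,ticket
def proj(n,P):
    c=optics.camera_info(n); P=np.atleast_2d(P)
    X=P@np.array(c['R']).T+c['t']; s=X[:,:2]/X[:,2:]; r2=(s**2).sum(1,keepdims=True)
    s=s*(1+c['k1']*r2); K=c['camera_matrix']; return s*[K[0,0],K[1,1]]+[K[0,2],K[1,2]]
def unproj(n,uv,z):
    from scipy.optimize import fsolve
    return fsolve(lambda q: proj(n,[q[0],q[1],z])[0]-uv,[0.4,0.])
E
python3 - <<'E'
from h import *
im=cv2.imread('pics/top0.png'); cv2.imwrite('pics/topz.png',cv2.resize(im[120:260,205:365],None,fx=5,fy=4.2857*7/6,interpolation=cv2.INTER_CUBIC)[:600])
im=cv2.imread('pics/scene0.png'); cv2.imwrite('pics/scenez.png',cv2.resize(im[165:265,175:305],None,fx=6,fy=6,interpolation=cv2.INTER_CUBIC))
for uv in [(239,138),(349,157),(334,243),(222,227)]: print(uv,unproj('top',uv,.06))
print(unproj('top',(284.5,203),.113))
E
```

```text
(239, 138) [0.66177766 0.05814228]
(349, 157) [ 0.61979763 -0.17384592]
(334, 243) [ 0.43932127 -0.13678388]
(222, 227) [0.47449539 0.09364582]
[ 0.51729913 -0.03238517]
```

View pics/topz.png

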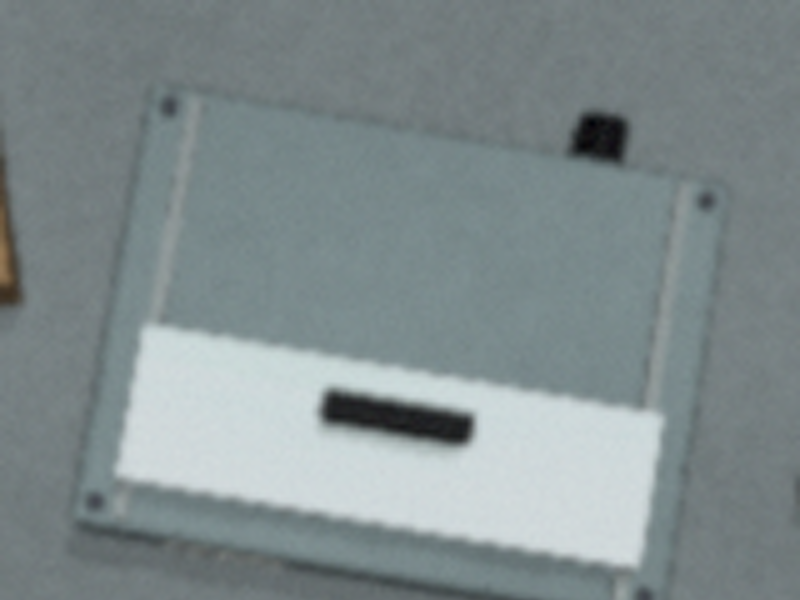

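View pics/scenez.png

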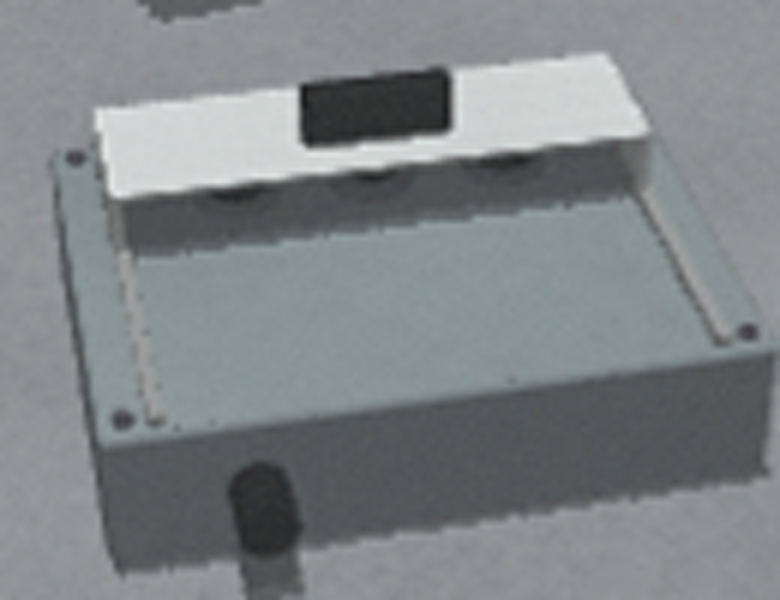

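Run:
```python
from h import *
from scipy.optimize import least_squares
gx=-.045 # plate centre guess; refine
def obs():
    o=[]
    z=lambda u,v:(205+u/5-.4,120+v/5-.4); s=lambda u,v:(175+u/6-.4,165+v/6-.4)
    B=lambda a,b:(a*.095,b*.125,.06)
    for (u,v),p in [((150,90),B(1,1)),((728,185),B(1,-1)),((74,522),B(-1,1))]: o.append(('top',z(u,v),p,0))
    for (u,v),p in [((145,325),(1,1)),((665,412),(1,-1)),((640,568),(-1,-1)),((115,478),(-1,1))]: o.append(('top',z(u,v),(p[0]*.032,p[1]*.107,.089),1))
    o.append(('top',z(397,414),(.010,0,.113),1))
    for (u,v),p in [((52,150),B(-1,-1)),((97,443),B(1,-1)),((778,347),B(1,1))]: o.append(('scene',s(u,v),p,0))
    for (u,v),p in [((95,108),(-1,-1)),((605,53),(-1,1)),((650,133),(1,1)),((115,197),(1,-1))]: o.append(('scene',s(u,v),(p[0]*.032,p[1]*.107,.089),1))
    return o
O=obs()
def res(q,cams=('top','scene')):
    x,y,a,g=q; r=[]
    for c,uv,p,f in O:
        if c not in cams: continue
        px,py,pz=p; px+=g*f
        w=[x+np.cos(a)*px-np.sin(a)*py,y+np.sin(a)*px+np.cos(a)*py,pz]
        r+=list(proj(c,w)[0]-uv)
    return np.array(r)
for cams in [('top',),('scene',),('top','scene')]:
    f=least_squares(res,[.55,-.04,-.17,-.045],args=(cams,)); print(cams,f.x,np.abs(f.fun).max()); 
print(f.fun.reshape(-1,2).round(1).tolist())
x,y,a,g=f.x; np.save('pose.npy',f.x)
for p in [(-.045,.055),(-.045,0),(-.045,-.055),(-.035,0)]: print(p,x+np.cos(a)*p[0]-np.sin(a)*p[1],y+np.sin(a)*p[0]+np.cos(a)*p[1])
```

```text
('top',) [ 0.54973525 -0.03817333 -0.17768032 -0.04197115] 1.2854153518592284
('scene',) [ 0.55181708 -0.03708589 -0.18527977 -0.04334768] 0.884026554864306
('top', 'scene') [ 0.55027545 -0.03762982 -0.17920575 -0.04226261] 1.6017421290442826
[[-0.5, -1.5], [0.5, -0.4], [-1.6, 0.8], [-0.6, -0.6], [-0.1, -0.0], [0.1, 0.1], [-0.3, 0.0], [0.2, -0.0], [-1.1, -0.4], [-0.3, -0.3], [0.4, -0.6], [-0.9, 0.2], [-0.2, -0.3], [0.1, -0.2], [-1.3, 0.0]]
(-0.045, 0.055) 0.5157997461083388 0.024510554719994568
(-0.045, 0) 0.5059961004728851 -0.029608651965381462
(-0.045, -0.055) 0.4961924548374314 -0.08372785865075749
(-0.035, 0) 0.5158359562338626 -0.03139113299000941
```

```bash
cat >> h.py <<'E'
import os
if os.path.exists('pose.npy'):
    bx,by,ba,_=np.load('pose.npy'); Q=[0,np.cos(ba/2),np.sin(ba/2),0]
    ca,sa=np.cos(ba),np.sin(ba)
    def W(x,y,z): return np.array([bx+ca*x-sa*y,by+sa*x+ca*y,z])
    def Bx(p): d=np.array(p)[:2]-[bx,by]; return np.array([ca*d[0]+sa*d[1],-sa*d[0]+ca*d[1],p[2]])
    def F():
        f=ctrl.get_state()['ft_force']; return np.array([ca*f[0]+sa*f[1],-sa*f[0]+ca*f[1],f[2]])
    def st(m=''):
        s=ctrl.get_state(); print(m,'t',round(s['t'],2),'box',(Bx(s['eef_pos'])*1e3).round(1),'F',F().round(2),'w',round(s['gripper_width'],4),flush=True)
E
python3 - <<'E'
from h import *
print(kin.inverse_kinematics(W(-.07,0,.16),Q))
ctrl.grip(0.0); st('grip')
ctrl.move_pose(W(-.07,0,.16),Q); st('above')
ctrl.line_to(W(-.07,0,.100),.1); st('down')
cv2.imwrite('pics/w1.png',optics.capture('wrist'));cv2.imwrite('pics/s1.png',optics.capture('scene')[100:300,120:380].repeat(3,0).repeat(3,1))
E
```

```text
[-0.19143225 -0.06834179 -0.15777081  1.4813673   0.          3.12936616]
grip t 1.82 box [-336.5 -541.5  231.3] F [ 0.47 -0.75  0.04] w 0.0
above t 3.99 box [-69.7  -0.6 160.1] F [ 0.71 -0.71 -0.29] w 0.0
down t 4.74 box [-6.970e+01 -1.000e-01  1.004e+02] F [ 0.54  0.03 -0.2 ] w -0.0002
```

```bash
sed -i 's/Q=\[0,np.cos(ba\/2),np.sin(ba\/2),0\]/Q=[0,-np.sin(ba\/2),np.cos(ba\/2),0]/' h.py
python3 - <<'E'
from h import *
ctrl.line_to(W(-.07,0,.16),.2)
ctrl.move_pose(W(-.07,0,.16),Q); st('turned'); print(ctrl.get_state()['joint_positions'].round(2))
ctrl.line_to(W(-.07,0,.100),.1); st('down')
cv2.imwrite('pics/w1.png',optics.capture('wrist'));cv2.imwrite('pics/s1.png',optics.capture('scene')[100:300,120:380].repeat(3,0).repeat(3,1))
E
```

```text
turned t 7.94 box [-70.1  -0.  159.8] F [-0.5  -0.73 -0.36] w -0.0001
[-0.19 -0.07 -0.16  1.48 -0.   -0.01]
down t 8.69 box [-69.7  -0.  100.4] F [-0.54 -0.59 -0.02] w -0.0002
```

View pics/s1.png

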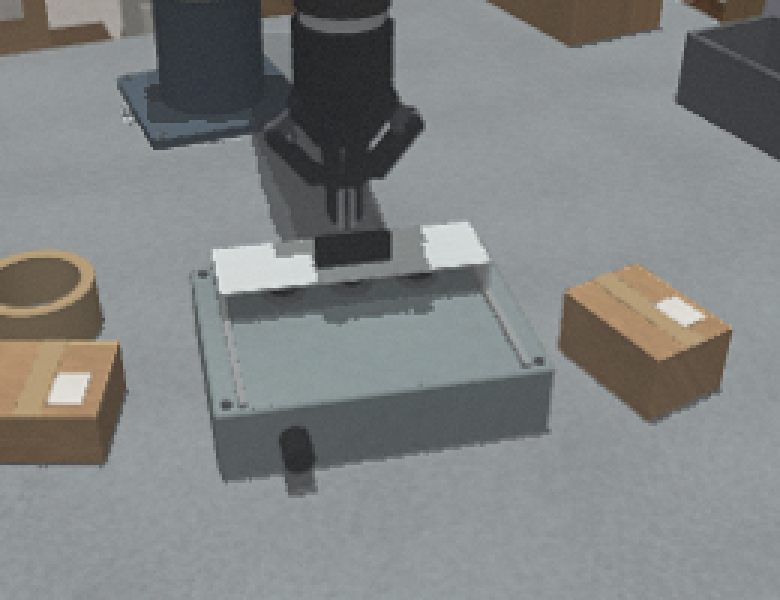

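View pics/w1.png

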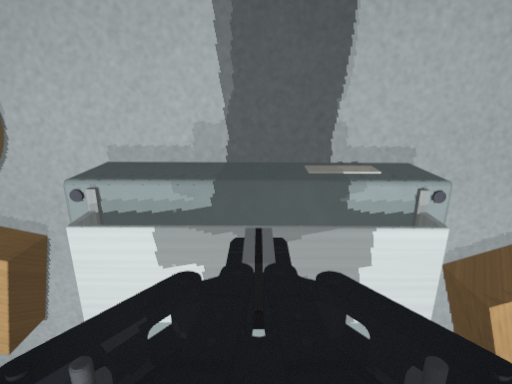

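The finger sits behind the rib and all is clear. Next I push the guard open.

Run:
```python
from h import *
print(ctrl.line_to(W(.022,0,.100),.06,guard=6)); st('near')
print(ctrl.line_to(W(.045,0,.100),.02,guard=7)); st('stop')
ctrl.line_to(W(.015,0,.100),.08); st('back')
ctrl.line_to(W(-.045,0,.13),.12); st('up')
cv2.imwrite('pics/s2.png',optics.capture('scene')[165:265,175:305].repeat(6,0).repeat(6,1))
cv2.imwrite('pics/t2.png',optics.capture('top')[120:260,205:365].repeat(4,0).repeat(4,1))
```

```text
False
near t 10.47 box [ 22.1   0.3 100. ] F [-0.62 -0.18 -0.36] w 0.0005
True
stop t 11.2 box [34.3  0.3 99.2] F [0.06 0.35 0.07] w 0.0001
back t 11.57 box [15.2 -0.1 99.9] F [-0.09 -1.26  0.5 ] w 0.0001
up t 12.28 box [-44.4  -0.  129.9] F [0.61 0.47 0.89] w -0.0
```

View pics/s2.png

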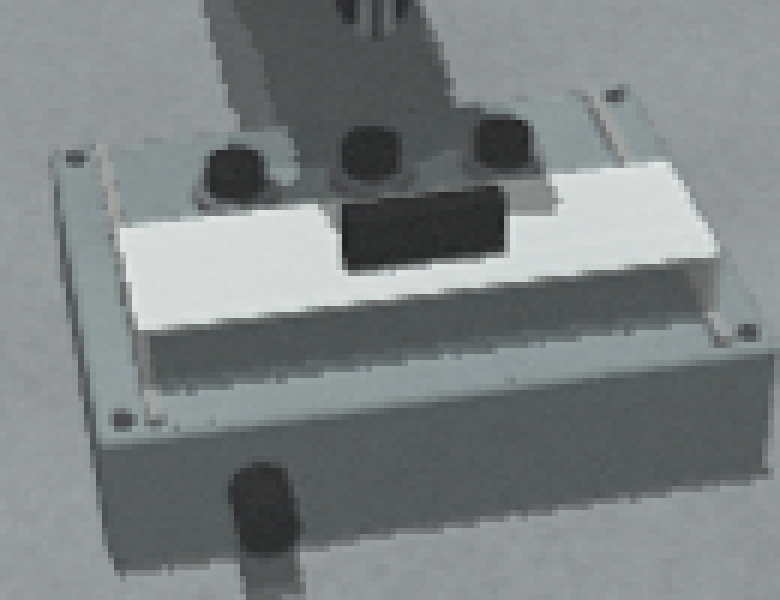

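View pics/t2.png

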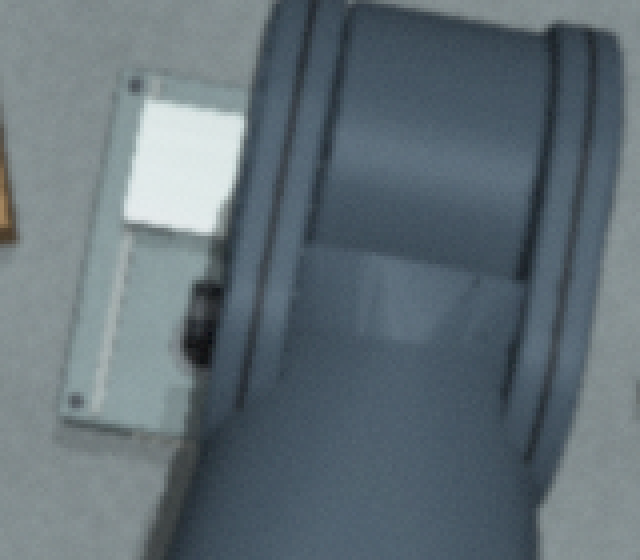

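Run:
```python
from h import *
for g in (.080,.085):
    print(g,[((proj('scene',W(g-.045+a*.032,b*.107,.089))[0]-[175,165]+.4)*6).round(0).tolist() for a,b in [(1,-1),(1,1),(-1,1),(-1,-1)]])
print([((proj('scene',W(-.045,y,.075))[0]-[175,165]+.4)*6).round(0).tolist() for y in (.055,0,-.055)])
f=[];t0=ctrl.get_state()['t']
for i in range(20): f.append(F()); ctrl.sleep(.01)
f=np.array(f); print(f.mean(0),f.std(0),ctrl.get_state()['t']-t0)
```

```text
0.08 [[132.0, 319.0], [715.0, 242.0], [661.0, 149.0], [111.0, 217.0]]
0.085 [[134.0, 327.0], [720.0, 249.0], [665.0, 156.0], [113.0, 224.0]]
[[501.0, 130.0], [368.0, 146.0], [232.0, 162.0]]
[ 0.08281367 -0.08781131 -0.08647387] [0.38027421 0.49340628 0.5409104 ] 0.16670000000000051
```

Guard corners match 0.085 (fully open), and the caps sit where predicted. Next I press the middle key in fine steps.

```bash
cat >> h.py <<'E'
def fz(n=12):
    v=[]
    for _ in range(n): v.append(ctrl.get_state()['ft_force'][2]); ctrl.sleep(.008)
    return float(np.mean(v))
def press(y,step=.0004,x=-.045):
    ctrl.line_to(W(x,y,.0835),.12); ctrl.sleep(.15); b=fz(25); st('base %.2f'%b)
    z=.0835; rec=[]; res='?'; sg=None
    while z>.0665:
        z-=step; ctrl.line_to(W(x,y,z),.01); f=fz()-b
        if abs(f)>9.8: f=fz()-b
        zz=ctrl.get_state()['eef_pos'][2]; rec.append((zz,f)); print('%.2f %.2f'%(zz*1e3,f),end=' | ',flush=True)
        fs=[r[1] for r in rec]; pk=max(fs)
        if pk>5 and f<pk-3: res='SNAP'; break
        if f>9.8: res='FORCE'; break
        # contact: start of the final run above .6N
        k=len(rec)
        while k>0 and fs[k-1]>.5: k-=1
        run=rec[k:]
        if len(run)>=2 and run[0][0]-zz>2.3e-3:
            m=-np.polyfit([r[0]*1e3 for r in run],[r[1] for r in run],1)[0]; sg=m
            if m<2.1: res='SOFT'; break
            if run[0][0]-zz>4.5e-3: res='DEEP'; break
    print('\n',res,'slope',sg); st()
    ctrl.line_to(W(x,y,.095),.1); st('up')
    return res
E
python3 - <<'E'
from h import *
press(0)
E
```

```text
base 0.17 t 13.45 box [-44.5  -0.   84.3] F [0.04 0.78 0.59] w 0.0004
83.08 -0.09 | 82.68 -0.26 | 82.29 -0.18 | 81.89 -0.20 | 81.49 -0.16 | 81.09 -0.17 | 80.70 -0.14 | 80.30 0.03 | 79.90 -0.15 | 79.50 -0.10 | 79.11 0.08 | 78.83 0.95 | 78.44 1.87 | 78.06 2.69 | 77.69 3.87 | 77.32 4.91 | 77.05 5.47 | 76.85 6.02 | 76.57 6.72 | 74.90 0.53 | 
 SNAP slope None
 t 20.45 box [-44.9  -0.   74.9] F [-0.15 -0.32  0.88] w 0.0002
up t 20.79 box [-44.2  -0.   95.7] F [ 0.11  0.38 -0.98] w -0.0001
```

The middle key rose at about 2.8 N/mm, then broke over to 0.5 N and stayed about 4 mm down. Next I look, then close the guard.

Run:
```python
from h import *
ctrl.line_to(W(-.03,0,.14),.15)
cv2.imwrite('pics/s3.png',optics.capture('scene')[165:265,175:305].repeat(6,0).repeat(6,1))
ctrl.line_to(W(.085,0,.14),.15); ctrl.line_to(W(.085,0,.100),.1); st('behind')
print(ctrl.line_to(W(-.005,0,.100),.06,guard=6)); st('near')
print(ctrl.line_to(W(-.030,0,.100),.02,guard=7)); st('stop')
ctrl.line_to(W(0.005,0,.100),.08); st('back')
ctrl.line_to(W(0.03,0,.2),.2); st('up')
cv2.imwrite('pics/s4.png',optics.capture('scene')[165:265,175:305].repeat(6,0).repeat(6,1))
for g in (0,.005):
    print(g,[((proj('scene',W(g-.045+a*.032,b*.107,.089))[0]-[175,165]+.4)*6).round(0).tolist() for a,b in [(1,-1),(1,1),(-1,1),(-1,-1)]])
```

```text
behind t 22.77 box [84.5  0.  99.8] F [0.11 0.53 0.22] w -0.0
False
near t 24.43 box [-5.1 -0.2 99.9] F [1.66 0.34 0.51] w 0.0003
True
stop t 25.14 box [-16.2  -0.2  99.7] F [1.36 0.28 1.2 ] w -0.0007
back t 25.56 box [ 4.4  0.  99.5] F [-0.05  0.07 -0.12] w 0.0001
up t 26.23 box [ 29.3   0.  199.2] F [-0.58 -0.62 -0.76] w -0.0002
0 [[107.0, 193.0], [649.0, 128.0], [602.0, 48.0], [89.0, 105.0]]
0.005 [[108.0, 200.0], [653.0, 135.0], [606.0, 54.0], [90.0, 112.0]]
```

View pics/s3.png

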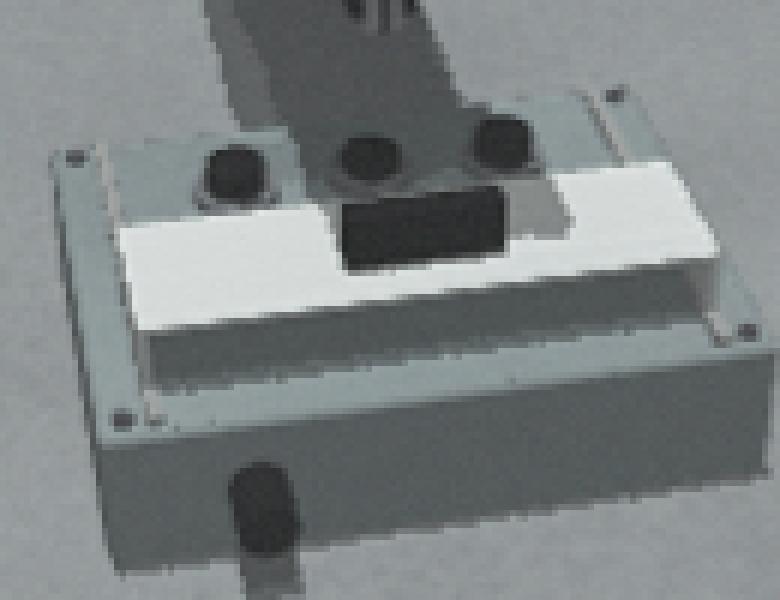

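View pics/s4.png

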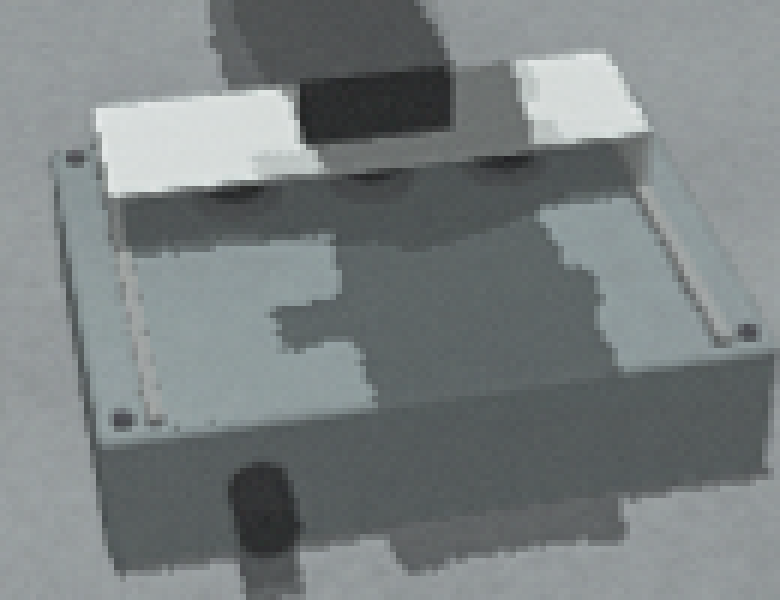

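Picture s3 shows the middle cap (370,158) lower than its neighbours, and in s4 the guard corners match closed. I'll re-push firmly once to be sure it is fully home.

Run:
```python
from h import *
ctrl.line_to(W(0.005,0,.100),.2); ctrl.line_to(W(-.012,0,.100),.06)
print(ctrl.line_to(W(-.030,0,.100),.012,guard=12)); st('stop'); ctrl.sleep(.2); st('held')
ctrl.line_to(W(0.005,0,.100),.1)
ctrl.line_to(W(0.03,0,.2),.2)
ctrl.move_pose([.3,-.05,.33],Q); st('clear')
cv2.imwrite('pics/s5.png',optics.capture('scene')[100:300,100:400].repeat(2.,0).repeat(2,1)) if 0 else cv2.imwrite('pics/s5.png',optics.capture('scene'))
cv2.imwrite('pics/t5.png',optics.capture('top'))
a=cv2.imread('pics/s5.png');cv2.imwrite('pics/s5z.png',a[165:265,175:305].repeat(6,0).repeat(6,1))
```

```text
True
stop t 28.17 box [-16.2  -0.   99.8] F [1.51 0.96 0.37] w 0.0001
held t 28.37 box [-16.2  -0.   99.5] F [1.25 0.17 1.13] w -0.0003
clear t 30.57 box [-243.7  -56.8  329. ] F [-0.32 -0.14 -1.07] w -0.0002
```

View pics/s5z.png

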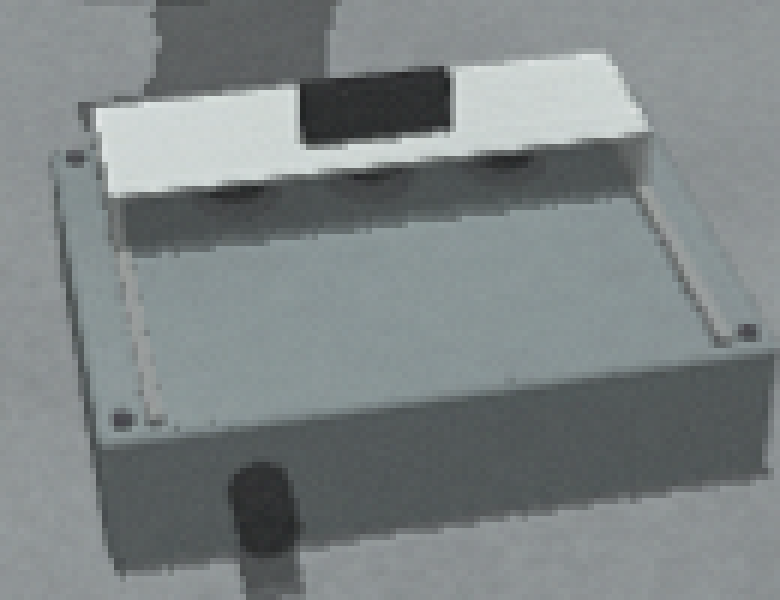

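View pics/s5.png

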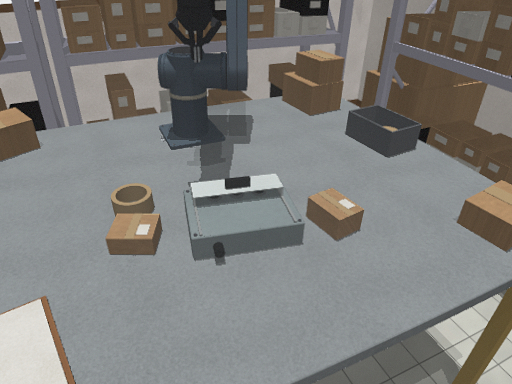

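Same stop at 12 N, the guard sits where it began, and the bystanders haven't moved (roll 133,201; parcels 135,233 and 335,212). I'm handing it in.

Run:
```python
from h import *
print(ticket.job_done())
```

```text
the job is handed in; nothing more can be done
None
```

The good key is latched, the guard is fully closed again, and the job was handed in at about 30.6 s of the 67 s allowed. `job_done` gave no verdict.

- **Opening the guard:** I pushed it with shut fingers to its end stop. The camera image matched 0.085 m, fully open.
- **Finding the key:** I pressed the middle key (slot_2) first, in 0.4 mm steps. Force rose at about 2.8 N/mm to a last reading of 6.7 N. It then broke over to about 0.5 N, 4 mm below first contact. I stopped there and touched no other key, since the first one tried was the good one.
- **Latch check:** after I let go, the picture showed the middle cap lower than the other two.
- **Closing the guard:** I pushed it back to its closed stop, then pushed again with a 12 N limit. It stopped at the same point both times. The finger positions at the two stops fit 85 mm of travel to within 0.5 mm.
- **Bystanders:** by eye in the last scene picture, both parcels and the tape roll are where they started, and the arm is clear of everything.

One time-only detour: my first wrist angle was close to the last joint's limit, so I turned the gripper half a turn before touching anything. No check failed.

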